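# Weigh out and label a takeaway condiment caddy

## Task

Set the empty steel caddy level and squarely on the middle of the scale's raised platform (long side along the platform's long side) and let go of it; then press the small round key to wake the scale and after it the square key to zero it, before anything is in the caddy. Next stand every condiment container on the table (mustard tin, relish jar, shaker, carton, cruet, whichever are there) upright on the caddy's floor, and only when all are in and let go press the long bar key to hold the weight, then the large round key to print the label. Press keys fully and one at a time, keep the caddy in its place on the scale, and leave the cups, lids, tip jar and spoon where they are.

Things in the scene. Friction and masses are not known exactly. Their poses are not given: they have to be found in the camera images.
- caddy: Empty open steel condiment caddy, 152 (x) x 210 (y) mm, 34 mm high walls 5 mm thick, floor 4 mm thick, 0.35 kg. A board 10 mm thick divides it in two along y at x = 0: 34 mm high, but over its middle 110 mm it stands up to 70 mm above the underside; that is what to carry it by. Each of the two bays is 66 x 200 mm, room for two containers one behind the other. Origin: centre of the underside, z up.
- scale_top (a point): Centre of the top face of the bench scale's steel platform, 130 (x) x 150 (y) mm, 60 mm above the table, smaller than the caddy. The scale's foot below is 170 x 170 mm. Fixed to the table; axes along the platform's sides, z up.
- tin: Flat round metal mustard tin, 55 mm diameter, 28 mm high. Origin: centre of the underside, z up. A condiment container; may be absent.
- jar: Low amber glass relish jar with flat steel lid, 54 mm diameter, 44 mm high. Origin: centre of the underside, z up. A condiment container; may be absent.
- shaker: Squat glass shaker with domed steel top, 49 mm diameter, 43 mm high (straight up to 34 mm). Origin: centre of the underside, z up. A condiment container; may be absent.
- carton: Small cardboard seasoning carton with a paper band, 52 (x) x 44 (y) x 36 (z) mm. Origin: centre of the underside, z up. A condiment container; may be absent.
- cruet: Squat green glass oil cruet, 52 mm diameter up to 31 mm, then a 20 mm neck with a cork, top at 54 mm. Origin: centre of the underside, z up. A condiment container; may be absent.
- wake_top (a point): Centre of the top of the white small round key, 18 mm diameter; it wakes the scale. The four keys stand 52 mm apart in a row on the flat top (40 mm above the table) of a fixed grey keypad box, 105 x 230 mm, along its long side; their order in the row varies. A key stands 14 mm proud of the box; the point moves down with it.
- key_wake (a joint): Travel of the small round key, 18 mm diameter: 0 up, 0.006 m fully down (about 4 N); it springs back. It counts as pressed beyond 0.004.
- zero_top (a point): Centre of the top of the white square key, 24 x 24 mm; it zeroes the scale. The four keys stand 52 mm apart in a row on the flat top (40 mm above the table) of a fixed grey keypad box, 105 x 230 mm, along its long side; their order in the row varies. A key stands 14 mm proud of the box; the point moves down with it.
- key_zero (a joint): Travel of the square key, 24 x 24 mm: 0 up, 0.006 m fully down (about 4 N); it springs back. It counts as pressed beyond 0.004.
- hold_top (a point): Centre of the top of the white long bar key, 44 (x) x 16 (y) mm; it holds the weight. The four keys stand 52 mm apart in a row on the flat top (40 mm above the table) of a fixed grey keypad box, 105 x 230 mm, along its long side; their order in the row varies. A key stands 14 mm proud of the box; the point moves down with it.
- key_hold (a joint): Travel of the long bar key, 44 (x) x 16 (y) mm: 0 up, 0.006 m fully down (about 4 N); it springs back. It counts as pressed beyond 0.004.
- print_top (a point): Centre of the top of the white large round key, 36 mm diameter; it prints the label. The four keys stand 52 mm apart in a row on the flat top (40 mm above the table) of a fixed grey keypad box, 105 x 230 mm, along its long side; their order in the row varies. A key stands 14 mm proud of the box; the point moves down with it.
- key_print (a joint): Travel of the large round key, 36 mm diameter: 0 up, 0.006 m fully down (about 4 N); it springs back. It counts as pressed beyond 0.004.
- cups: Stack of paper cups, 84 mm diameter, 130 mm high. Origin: centre of the underside. Not part of the job.
- tipjar: Open glass tip jar, 84 mm diameter, 110 mm high. Origin: centre of the underside. Not part of the job.
- spoon: Serving spoon lying along its x. Not part of the job.
- lids: Low stack of clear cup lids, 100 mm diameter, 22 mm high. Origin: centre of the underside. Not part of the job.
There are look-alikes about, which are no part of the job. Leave any black look-alike of the jar alone. Of the things that look like the tin, the smaller one is meant.

How it is judged:
By the outcome, as a careful person would: the job done as asked, in the order asked, and still so for the second after the job is handed in, with the robot touching nothing.
Of tin, jar, shaker, carton, cruet only 3 to 4 are there at a start; the rules pass over those that are not, and their reading is None.
At some moment in a run one of tin, jar, shaker, carton, cruet may be knocked a few centimetres aside while the robot is not near it.
It also fails if it takes over 208 s, if anything falls off the work surface, if the arm or the gripper's body presses on something with over 40 N, if the wrist force passes 120 N, or if a joint passes its speed limit or range.

## Robot

A 6-joint arm with a two-finger parallel gripper is mounted at the origin on the work surface. World frame = base frame: x ahead of the robot, y to its left, z up, the work surface at z = 0. Lengths are in m, angles in rad, forces in N, time in s.
With the tool pointing down it reaches from about 0.35 to 0.975 m from the base axis. Payload 4.9 kg.
Tool frame: the origin (TCP) lies at the very end of the fingers, on their centre line; the grasp point (between the pads) lies 19 mm behind it (ctrl.tcp_to_grasp is the z of the grasp point in the tool frame, in m); z points along the fingers, y is the line along which they close (so a half turn about z gives the same grasp; the last joint's range is limited). The gripper opens to 85 mm and grips with 20 to 120 N. Pads are 22 mm wide; open, the fingers measure 114 mm over their backs; the gripper's body (76 mm by 85 mm) begins 54 mm behind the grasp point. The pads swing forward as they close: fully open they stand 13 mm farther back than shut.
Start: joints at [-1.38, 0.053, 1.613, -0, 1.476, -0.119], TCP at [0.191, -0.595, 0.231] pointing down, gripper open.
Joint ranges: [-3.01, 3.01], [-1.01, 2.22], [0.06, 2.58], [-1.02, 4.17], [0.09, 2.62], [-3.14, 3.14]. Speed limits (rad/s): [2.57, 2.57, 3.14, 3.14, 3.14, 3.14].

## Interface

Orientations are given as a rotation vector (axis times angle).
In Python, from station import ctrl, eyes, job, nets gives the robot as it stands. The module is installed in compiled form; this text tells all that it offers.
- The arm moves only by the tool jog_arm, never from a script. Its argument "commands" is one flat list of numbers, 7 for each row, row after row: the shift along the tool's x, y, z each as a share of 0.06 m, from -1 to 1, then the turn, a rotation vector about the tool's x, y, z each as a share of 0.1 rad, from -1 to 1, then the finger opening in mm, from 0 to 85.4. In form: [x, y, z, ax, ay, az, grip, x, y, z, ax, ay, az, grip, ...]. A call has 1 to 20 rows; each row shifts and turns the commanded pose from where the row before left it, along the tool's axes as they then stand; what a row does not reach is not made up. A row lasts 1/8 s, in which the tool goes at most 62.5 mm and 10.7 degrees, less where a joint would pass 70% of its speed; a pose out of reach is approached as far as the arm can. A call with a number of a shift or a turn outside -1 to 1 is refused whole. A call with a gripper value outside its range is refused whole. The fingers move at their own pace and stop on an object; "newtons" is the grip in N (left out, the last holds). Time passes only in rows, so rows that do not move let the fingers close. It gives the time, the measured TCP pose, the force, the opening and the grip force at its end, in the units of the state.
- ctrl.get_obs(): the state, without advancing time (a new reading comes with each control period).
- eyes.get_image(name): name is "scene" or "top" or "wrist"; returns a dict with "image" (420x560x3 uint8, red, green, blue), "z_map" (420x560 float32, m along the optical axis (not along the pixel's ray), 0 where there is no reading), "K" (3x3 intrinsics, pixels), "cam_to_world" (4x4, takes a point from camera to world coordinates). Camera axes: x right, y up, looking along -z (the intrinsics and any distortion apply to the point x, -y, -z); pixel columns grow to the right and rows downward; lengths in m; the calibration is good to about 2 mm. A picture is of the moment at which its call begins.
- job.finish_job(): hands the job in; it is judged then, once.
Trained networks look in the newest picture that a camera, given by its name, has taken for a name from the list of things; names that differ only in an ending like _2 or _b are one class to them, and where a whole thing is asked for, a point or a joint stands for the part that bears it (a point fixed in the world has none). Each returns a list of dicts, best first, with "p" (0 to 1); they miss things now and then, are a little off and sometimes report something else, mostly with a low value. They report only what shows in the picture. A call takes as long as a camera call. They do not tell look-alikes from the thing itself.
- nets.silhouettes(camera, name): "mask" (420x560 bool, what is visible of it) and "bbox" ([left, top, right, bottom] in pixels, round what is visible of it).
The state is a dict: "t": time; "q": joint angles; "dq": joint speeds; "effort": joint torques, N m; "tool_pos": TCP position; "tool_rot": TCP orientation; "contact_force": force on the tool from outside, world axes, zero at the start; "wrist_torque": the same for the moment, N m; "opening": finger opening in m; "grip_force": force on a finger pad.
Only numpy, scipy, OpenCV 4.12 (cv2) and the standard library are available. Lean on these libraries where they do the work, as an engineer would, in place of code of your own. Each camera call takes 0.05 s, during which the arm holds its last target. There are 200 camera calls.

## Working session

There is one attempt and no reset: what is moved stays moved. The work goes in short steps, Python scripts to look and compute and a tool call to move; the robot and the scene stay as the last step left them, time stands still between calls to the robot, and variables do not carry over. Pictures are saved under pics/ and viewed, at most 14 in all, crops included, and the job is handed in when it is done.

Besides the shell and the picture viewer there is one more tool, called after "Emit:" as a command line: name --argument value ..., lists and objects as JSON in quotes. jog_arm: Moves the arm, as the interface text tells. Shift numbers are shares of 0.06 m and turn numbers shares of 0.1 rad, none past 1 either way. Its arguments: {"type":"object","properties":{"commands":{"type":"array","items":{"type":"number"}},"newtons":{"type":"number"}},"required":["commands"]}

```bash
mkdir -p pics
cat > h.py <<'E'
import numpy as np,cv2
from station import ctrl,eyes,job,nets
from scipy.spatial.transform import Rotation as R
def cloud(d):
    z=d["z_map"];K=d["K"];T=d["cam_to_world"]
    v,u=np.mgrid[:z.shape[0],:z.shape[1]]
    p=np.stack([(u-K[0,2])/K[0,0]*z,-(v-K[1,2])/K[1,1]*z,-z],-1)
    w=p@T[:3,:3].T+T[:3,3]
    w[z<=0]=np.nan
    return w
def save(n,im,s=1.0): cv2.imwrite(f"pics/{n}.png",cv2.resize(im[:,:,::-1],None,fx=s,fy=s))
E
python3 - <<'E'
from h import *
o=ctrl.get_obs();print({k:np.round(v,3).tolist() for k,v in o.items()},ctrl.tcp_to_grasp)
ims=[]
for c in("scene","top"):
    d=eyes.get_image(c);w=cloud(d);np.savez(f"{c}.npz",w=w,**d);print(c,d["K"].tolist(),np.round(d["cam_to_world"],3).tolist())
    save(c+"0",d["image"],1.4)
    for n in["caddy","scale_top","tin","jar","shaker","carton","cruet","wake_top","zero_top","hold_top","print_top","cups","tipjar","spoon","lids"]:
        try:
            for r in nets.silhouettes(c,n):
                q=w[r["mask"]];zt=np.nanpercentile(q[:,2],95);t=q[q[:,2]>zt-.008]
                print(n,round(r["p"],2),r["bbox"],"top ctr",np.round((np.nanmin(t,0)+np.nanmax(t,0))/2,3),"ext",np.round(np.nanmax(t,0)-np.nanmin(t,0),3),"z",round(zt,3))
        except Exception as e:print(n,e)
E
```

```text
{'t': 0.0, 'q': [-1.38, 0.053, 1.614, 0.0, 1.476, -0.119], 'dq': [0.002, -0.001, -0.001, -0.001, -0.001, 0.002], 'effort': [-0.002, -39.368, -37.018, -0.0, 0.007, 0.0], 'tool_pos': [0.19, -0.595, 0.23], 'tool_rot': [-3.102, -0.484, 0.0], 'contact_force': [-0.101, 0.636, -0.451], 'wrist_torque': [0.016, 0.028, -0.03], 'grip_force': 0.0, 'opening': 0.085} -0.0187
scene [[517.2045215965759, 0.0, 278.1499689396398], [0.0, 517.2045215965759, 211.0160059562169], [0.0, 0.0, 1.0]] [[0.317, -0.781, 0.537, 1.408], [0.948, 0.269, -0.168, -0.254], [-0.014, 0.563, 0.826, 1.303], [0.0, 0.0, 0.0, 1.0]]
caddy 0.6 [131.7, 176.7, 206.7, 231.3] top ctr [ 0.437 -0.298  0.062] ext [0.034 0.107 0.024] z 0.058
scale_top 0.67 [250.0, 164.1, 312.0, 216.8] top ctr [0.505 0.028 0.061] ext [0.148 0.162 0.014] z 0.062
scale_top 0.27 [374.6, 142.1, 382.8, 145.7] top ctr [0.45  0.385 0.052] ext [0.027 0.024 0.009] z 0.055
scale_top 0.16 [354.8, 143.7, 373.4, 158.4] top ctr [0.455 0.335 0.054] ext [0.041 0.038 0.011] z 0.056
tin 0.6 [367.9, 187.9, 386.1, 211.0] top ctr [0.63  0.304 0.028] ext [0.054 0.054 0.011] z 
[... 2459 characters left out ...]
2 [108.0, 286.6, 124.7, 299.5] top ctr [0.446 0.389 0.055] ext [0.025 0.025 0.009] z 0.058
zero_top 0.54 [111.5, 286.6, 124.7, 298.6] top ctr [0.446 0.389 0.055] ext [0.025 0.025 0.009] z 0.058
print_top 0.71 [132.2, 284.6, 147.8, 297.1] top ctr [0.45  0.337 0.055] ext [0.031 0.035 0.009] z 0.058
cups 0.66 [61.7, 184.9, 118.8, 226.2] top ctr [0.653 0.437 0.131] ext [0.083 0.083 0.011] z 0.134
tipjar 0.8 [424.8, 158.5, 476.7, 200.3] top ctr [ 0.632 -0.436  0.108] ext [0.082 0.082 0.011] z 0.111
spoon 0.94 [198.8, 123.4, 218.9, 196.5] top ctr [0.763 0.155 0.02 ] ext [0.195 0.044 0.011] z 0.022
lids 0.58 [280.5, 123.9, 317.8, 161.6] top ctr [ 0.784 -0.09   0.023] ext [0.097 0.097 0.011] z 0.026
```

View pics/top0.png

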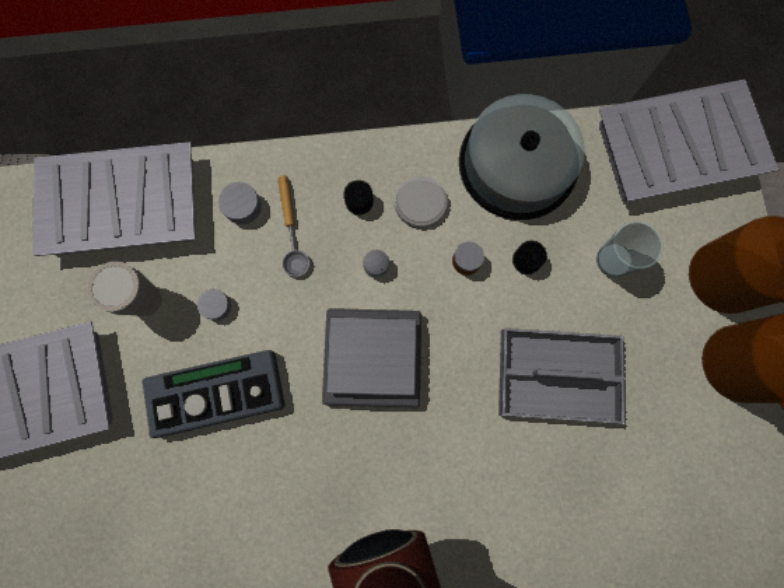

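View pics/scene0.png

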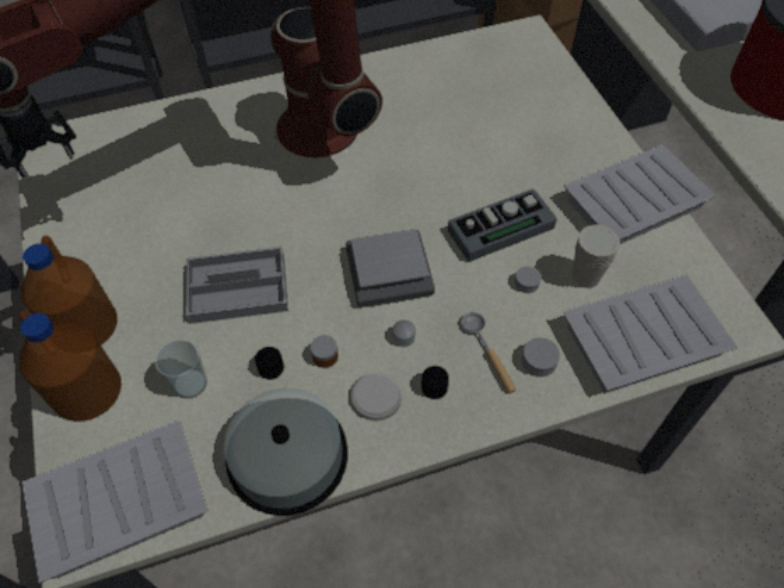

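The top view shows the caddy at (560,378), the scale at (373,355) and the keypad at (213,393) with keys square, large round, bar, small round from left to right. The small tin is at (213,305), the shaker at (376,262) and the amber jar at (468,258). Neither view shows a carton or cruet. The two black jars and the larger tin at (239,203) are decoys.

```bash
cat >> h.py <<'E'
def rect(w,box,z0,z1):
    m=(w[...,0]>box[0])&(w[...,0]<box[1])&(w[...,1]>box[2])&(w[...,1]<box[3])&(w[...,2]>z0)&(w[...,2]<z1)
    m=cv2.morphologyEx(m.astype(np.uint8),cv2.MORPH_OPEN,np.ones((2,2),np.uint8))>0
    p=w[m];r=cv2.minAreaRect((p[:,:2]*1000).astype(np.float32))
    return np.round(r[0],1),np.round(r[1],1),round(r[2],2),round(float(np.median(p[:,2])),4),len(p)
E
python3 - <<'E'
from h import *
for c in("scene","top"):
    w=np.load(c+".npz")["w"];print(c)
    for n,a in dict(plat=((.38,.62,-.08,.14),.05,.075),foot=((.38,.62,-.1,.16),.015,.075),ridge=((.35,.53,-.4,-.2),.05,.085),caddy=((.32,.55,-.43,-.16),.02,.085),wake=((.44,.5,.215,.255),.047,.07),hold=((.42,.5,.262,.308),.047,.07),prn=((.42,.5,.31,.36),.047,.07),zero=((.42,.5,.365,.41),.047,.07),box=((.35,.56,.18,.45),.03,.07),tin=((.58,.68,.26,.35),.02,.045),jar=((.6,.72,-.21,-.12),.03,.06),shk=((.62,.73,-.04,.05),.02,.06)).items():
        try: print(n,*rect(w,*a))
        except Exception as e: print(n,"fail")
E
```

```text
scene
plat [502.5  34.3] [155.2 138.3] 82.23 nan 1734
foot [535.7  61.6] [126.  253.9] 32.72 nan 2611
ridge [ 436.2 -288.1] [ 57.9 113.9] 16.98 0.0591 219
caddy [ 427.9 -296.7] [206.9 175.3] 79.6 nan 1226
wake [465.8 236.7] [16.7 19.3] 64.93 0.0497 25
hold [463.9 289.1] [41.3 24.7] 3.41 0.0519 56
prn [455.7 338.6] [33.4 38.6] 64.81 nan 68
zero [450.8 389.1] [30.6 25.1] 83.38 0.0514 44
box [470.7 324.8] [107.5 254.6] 10.03 nan 1837
tin [630.8 306.7] [48.7 59.5] 39.43 nan 217
jar [ 655.2 -161.4] [39.4 70. ] 54.39 nan 277
shk [676.7  10.4] [42.  57.4] 8.15 0.0364 212
top
plat [498.7  28.6] [149.1 132. ] 82.18 nan 3389
foot [nan nan] [0. 0.] 0.0 nan 4750
ridge [ 429.6 -304. ] [123.5   7.3] 80.47 nan 223
caddy [ 429.4 -304.5] [224.5 154.8] 79.87 nan 1229
wake [460.  231.4] [15.2 14. ] 83.79 0.0542 48
hold [454.8 284.4] [43.8 11.8] 16.18 nan 137
prn [448.  335.9] [32.1 32.7] 83.68 nan 187
zero [443.2 388.7] [23.5 26.4] 4.44 0.0547 116
box [452.9 319.5] [101.7 239.6] 12.59 nan 4175
tin [624.1 305. ] [51.6 49.7] 81.68 nan 377
jar [ 655.4 -170.2] [36.  65.3] 23.24 nan 365
shk [668.4   0.9] [32.3 49.8] 48.28 nan 288
```

```bash
cat >> h.py <<'E'
def pose():
    o=ctrl.get_obs();M=R.from_rotvec(o["tool_rot"]).as_matrix()
    return o,o["tool_pos"],M
def plan(*wps,grip=None):
    """wps: (x,y,z,a_deg) a=world heading of tool y; turns spread over the rows"""
    o,p,M=pose();g=round(o["opening"]*1000) if grip is None else grip
    p=p.copy();a0=np.degrees(np.arctan2(M[1,1],M[0,1]));print("t",round(o["t"],2),"at",np.round(p,4),"a",round(a0,2),"tilt",np.round(M[:,2],4),"F",np.round(o["contact_force"],1),"open",round(o["opening"],4),o["grip_force"])
    for q in wps:
        d=np.array(q[:3])-p;da=(q[3]-a0+180)%360-180
        n=max(1,int(np.ceil(max(np.linalg.norm(d)/.058,abs(np.radians(da))/.1))))
        if abs(da)<.05: da=0
        out=[]
        for i in range(n):
            a=np.radians(a0+da*i/n);y=np.array([np.cos(a),np.sin(a),0]);x=np.array([-y[1],y[0],0]);s=d/n
            r=np.array([s@x,s@y,-s[2]])/.06
            out.append([*np.round(r,3),0,0,round(-np.radians(da)/n/.1,3),g])
        print(f"-- {q} rows {n}");
        if da==0: print(n,"x",out[0])
        else:
            for r in out: print(",".join(f"{v:g}" for v in r)+",")
        p=np.array(q[:3]);a0=a0+da
E
python3 - <<'E'
from h import *
plan((.25,-.30,.30,-10),(.36,-.30,.30,-10),grip=85)
E
```

```text
t 1.6 at [ 0.1906 -0.5952  0.2313] a -72.25 tilt [ 0.  0. -1.] F [0.3 0.1 1.1] open 0.0854 0.0
-- (0.25, -0.3, 0.3, -10) rows 11
0.222,-0.399,-0.104,0,0,-0.988,85,
0.26,-0.375,-0.104,0,0,-0.988,85,
0.296,-0.347,-0.104,0,0,-0.988,85,
0.329,-0.316,-0.104,0,0,-0.988,85,
0.358,-0.282,-0.104,0,0,-0.988,85,
0.385,-0.246,-0.104,0,0,-0.988,85,
0.407,-0.207,-0.104,0,0,-0.988,85,
0.425,-0.165,-0.104,0,0,-0.988,85,
0.44,-0.123,-0.104,0,0,-0.988,85,
0.449,-0.079,-0.104,0,0,-0.988,85,
0.455,-0.034,-0.104,0,0,-0.988,85,
-- (0.36, -0.3, 0.3, -10) rows 2
2 x [np.float64(0.159), np.float64(0.903), np.float64(-0.0), 0, 0, np.float64(-0.0), 85]
```

Emit:
jog_arm --commands '[0.22, -0.4, -0.1, 0, 0, -0.99, 85, 0.26, -0.375, -0.1, 0, 0, -0.99, 85, 0.3, -0.35, -0.1, 0, 0, -0.99, 85, 0.33, -0.32, -0.1, 0, 0, -0.99, 85, 0.36, -0.28, -0.1, 0, 0, -0.99, 85, 0.385, -0.25, -0.1, 0, 0, -0.99, 85, 0.41, -0.21, -0.1, 0, 0, -0.99, 85, 0.425, -0.165, -0.1, 0, 0, -0.99, 85, 0.44, -0.12, -0.1, 0, 0, -0.99, 85, 0.45, -0.08, -0.1, 0, 0, -0.99, 85, 0.455, -0.035, -0.1, 0, 0, -0.99, 85, 0.16, 0.9, 0, 0, 0, 0, 85, 0.16, 0.9, 0, 0, 0, 0, 85, 0, 0, 0, 0, 0, 0, 85]'

```text
t: 3.35
tool_pos: [0.3613, -0.2977, 0.2966]
tool_rot: [-2.398, -2.026, -0.0]
contact_force: [-0.1, -0.1, 0.6]
opening: 0.0855
grip_force: 0.0
```

```bash
cat >> h.py <<'E'
def clean(w,box,z0,z1):
    m=(w[...,0]>box[0])&(w[...,0]<box[1])&(w[...,1]>box[2])&(w[...,1]<box[3])&(w[...,2]>z0)&(w[...,2]<z1)
    return w[m]
def rc(p):
    c,s,a=cv2.minAreaRect((p[:,:2]*1000).astype(np.float32))
    return np.round(c,1),np.round(s,1),round(a,2),np.round(np.percentile(p[:,2],[5,50,95]),4),len(p)
E
python3 - <<'E'
from h import *
d=eyes.get_image("wrist");w=cloud(d);np.savez("w1.npz",w=w,**d);save("w1",d["image"])
o,p,M=pose();print(p,M[:,1]);T=np.eye(4);T[:3,:3]=M;T[:3,3]=p
print(np.round(np.linalg.inv(T)@d["cam_to_world"],3),d["K"][0,0])
for z0,z1 in((.06,.08),(.028,.04)):
    q=clean(w,(.3,.56,-.45,-.15),z0,z1);print(rc(q) if len(q) else None)
for r in nets.silhouettes("wrist","caddy"):print(r["p"],r["bbox"])
E
```

```text
[ 0.35999212 -0.29802441  0.29677976] [ 0.9856781  -0.16863043 -0.00156873]
[[ 0.001  0.954  0.299  0.077]
 [ 1.    -0.001 -0.001  0.001]
 [-0.001  0.299 -0.954 -0.143]
 [ 0.     0.     0.     1.   ]] 298.32521787018237
(array([ 433.7, -299.2]), array([109.9,  10.4]), 79.83, array([0.0632, 0.0705, 0.0721]), 783)
(array([ 434. , -299.5]), array([210.3, 152.3]), 79.86, array([0.0298, 0.0347, 0.0363]), 2948)
0.62 [277.1, 82.8, 400.3, 236.8]
```

View pics/w1.png

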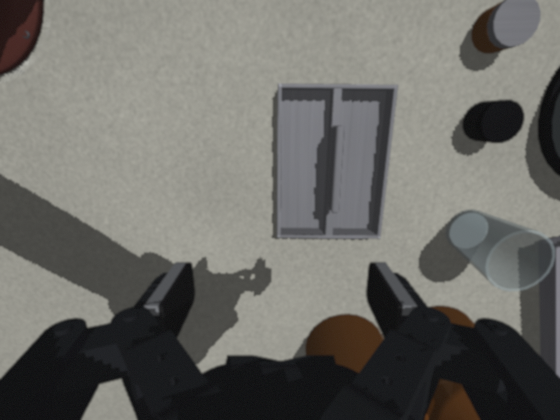

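The wrist view shows the caddy at (335,160) and brown bottles at the bottom edge, clear of it. The caddy measures (0.434,-0.2994) at yaw -10.15°, with its ridge top at 0.070.

Run:
```python
from h import *
plan((.434,-.2994,.12,-10.15),(.434,-.2994,.042,-10.15),grip=85)
```

```text
t 3.45 at [ 0.3592 -0.2983  0.297 ] a -9.8 tilt [-1.e-03  6.e-04 -1.e+00] F [ 0.5 -0.2  0.7] open 0.0851 0.0
-- (0.434, -0.2994, 0.12, -10.15) rows 4
0.049,0.308,0.738,0,0,0.015,85,
0.049,0.308,0.738,0,0,0.015,85,
0.049,0.308,0.738,0,0,0.015,85,
0.05,0.308,0.738,0,0,0.015,85,
-- (0.434, -0.2994, 0.042, -10.15) rows 2
2 x [np.float64(0.0), np.float64(0.0), np.float64(0.65), 0, 0, np.float64(-0.0), 85]
```

Emit:
jog_arm --commands '[0.05, 0.31, 0.74, 0, 0, 0.015, 85, 0.05, 0.31, 0.74, 0, 0, 0.015, 85, 0.05, 0.31, 0.74, 0, 0, 0.015, 85, 0.05, 0.31, 0.74, 0, 0, 0.015, 85, 0, 0, 0.33, 0, 0, 0, 85, 0, 0, 0, 0, 0, 0, 85]'

```text
t: 4.2
tool_pos: [0.4329, -0.2994, 0.0989]
tool_rot: [-2.409, -2.012, 0.001]
contact_force: [-0.4, -0.4, 0.1]
opening: 0.0851
grip_force: 0.0
```

Run:
```python
from h import *
plan((.434,-.2994,.042,-10.15),grip=85)
```

```text
t 4.2 at [ 0.4329 -0.2994  0.0989] a -10.26 tilt [-0.0024  0.0018 -1.    ] F [-0.4 -0.4  0.1] open 0.0851 0.0
-- (0.434, -0.2994, 0.042, -10.15) rows 1
0.003,0.018,0.949,0,0,-0.019,85,
```

Emit:
jog_arm --commands '[0, 0.02, 0.5, 0, 0, 0, 85, 0, 0, 0.45, 0, 0, 0, 85, 0, 0, 0, 0, 0, 0, 85, 0, 0, 0, 0, 0, 0, 0, 0, 0, 0, 0, 0, 0, 0, 0, 0, 0, 0, 0, 0, 0, 0, 0, 0, 0, 0, 0, 0, 0, 0, 0, 0, 0, 0, 0, 0, 0, 0, 0, 0, 0, 0, 0, 0, 0, 0, 0, 0, 0]' --newtons 50

```text
t: 5.45
tool_pos: [0.436, -0.3001, 0.0435]
tool_rot: [2.41, 2.015, -0.0]
contact_force: [-1.1, 0.8, 5.8]
opening: 0.0093
grip_force: 51.0
```

Run:
```python
from h import *
plan((.434,-.2994,.042,-10.15))
for c in("scene","top"):
    w=np.load(c+".npz")["w"]
    q=clean(w,(.32,.55,-.43,-.16),.026,.045);print(c,"rim",rc(q))
    q=clean(w,(.32,.55,-.43,-.16),.058,.08);print(c,"ridge",rc(q))
    q=clean(w,(.38,.62,-.08,.14),.055,.075);print(c,"plat",rc(q))
    q=clean(w,(.38,.62,-.09,.15),.012,.05);print(c,"foot",rc(q))
    q=clean(w,(.35,.56,.18,.45),.034,.047);print(c,"kbox",rc(q))
```

```text
t 5.45 at [ 0.436  -0.3001  0.0435] a -10.19 tilt [ 2.e-04 -4.e-04 -1.e+00] F [-1.1  0.8  5.8] open 0.0093 51.04148805141449
-- (0.434, -0.2994, 0.042, -10.15) rows 1
1 x [np.float64(0.005), np.float64(-0.034), np.float64(0.024), 0, 0, np.float64(-0.0), 9]
scene rim (array([ 435.6, -298.6]), array([210.7, 159.7]), 79.54, array([0.0269, 0.0317, 0.0399]), 742)
scene ridge (array([ 436. , -298.3]), array([108.4,  18.3]), 79.91, array([0.0593, 0.0663, 0.072 ]), 161)
scene plat (array([504.2,  29.3]), array([150.3, 133.6]), 82.23, array([0.0555, 0.0587, 0.0631]), 1517)
scene foot (array([505.6,  28.9]), array([169.9, 172.3]), 82.19, array([0.0179, 0.0311, 0.0369]), 902)
scene kbox (array([473.1, 310.5]), array([108.6, 229.5]), 6.66, array([0.0349, 0.0392, 0.0449]), 1486)
top rim (array([ 431.9, -297.4]), array([211.4, 152.1]), 79.79, array([0.0279, 0.034 , 0.0373]), 906)
top ridge (array([ 432. , -296.2]), array([108.5,  10. ]), 79.88, array([0.0642, 0.0694, 0.0726]), 212)
top plat (array([500.1,  30.7]), array([150.2, 130.2]), 82.17, array([0.0578, 0.0608, 0.0639]), 3387)
top foot (array([500.2,  30.9]), array([170.4, 170.3]), 82.19, array([0.0302, 0.0343, 0.0377]), 1360)
top kbox (array([468.3, 312.9]), array([105.2, 230.1]), 6.53, array([0.0377, 0.0421, 0.0457]), 3609)
```

Emit:
jog_arm --commands '[0, 0, -0.3, 0, 0, 0, 0, 0, 0, -0.7, 0, 0, 0, 0, 0, 0, -0.7, 0, 0, 0, 0, 0, 0, -0.3, 0, 0, 0, 0, 0, 0, 0, 0, 0, 0, 0]'

```text
t: 6.08
tool_pos: [0.4362, -0.3002, 0.1639]
tool_rot: [2.408, 2.014, 0.001]
contact_force: [-0.0, 0.5, -4.0]
opening: 0.009
grip_force: 49.8
```

Run:
```python
from h import *
for c in("scene","top","wrist"):
    d=eyes.get_image(c);w=cloud(d)
    q=clean(w,(.3,.58,-.45,-.15),.142,.160);print(c,rc(q) if len(q) else 0)
    q=clean(w,(.3,.58,-.45,-.15),.115,.142);print(c,rc(q) if len(q) else 0)
plan((.5021,.0283,.165,-7.83),grip=0)
```

```text
scene (array([ 437.9, -299.4]), array([210.8, 158.8]), 79.72, array([0.1431, 0.1508, 0.1571]), 986)
scene (array([ 439. , -298.4]), array([209. , 157.2]), 79.53, array([0.1192, 0.1248, 0.1398]), 2203)
top (array([ 433.8, -297.8]), array([212.1, 152.1]), 79.72, array([0.1441, 0.1524, 0.1554]), 733)
top (array([ 434.4, -295.3]), array([207.4, 150.1]), 79.99, array([0.1203, 0.1232, 0.1324]), 3198)
wrist (array([ 437.6, -283.5]), array([180. , 152.6]), 79.86, array([0.1435, 0.152 , 0.1534]), 15845)
wrist (array([ 434.8, -298. ]), array([199.6, 144.1]), 79.76, array([0.1215, 0.1226, 0.1361]), 52048)
t 6.22 at [ 0.4346 -0.2988  0.1603] a -10.2 tilt [-0.0032  0.003  -1.    ] F [ 0.6  1.  -3.8] open 0.0089 49.83543276786804
-- (0.5021, 0.0283, 0.165, -7.83) rows 6
0.927,0.024,-0.013,0,0,-0.069,0,
0.927,0.03,-0.013,0,0,-0.069,0,
0.927,0.036,-0.013,0,0,-0.069,0,
0.927,0.043,-0.013,0,0,-0.069,0,
0.926,0.049,-0.013,0,0,-0.069,0,
0.926,0.056,-0.013,0,0,-0.069,0,
```

Emit:
jog_arm --commands '[0.93, 0.039, 0, 0, 0, -0.069, 0, 0.93, 0.039, 0, 0, 0, -0.069, 0, 0.93, 0.039, 0, 0, 0, -0.069, 0, 0.93, 0.039, 0, 0, 0, -0.069, 0, 0.93, 0.039, 0, 0, 0, -0.069, 0, 0.93, 0.039, 0, 0, 0, -0.069, 0, 0, 0, 0, 0, 0, 0, 0, 0, 0, 0, 0, 0, 0, 0]'

```text
t: 7.22
tool_pos: [0.5022, 0.0284, 0.1611]
tool_rot: [-2.366, -2.064, 0.004]
contact_force: [-0.2, 0.3, -4.3]
opening: 0.0096
grip_force: 49.7
```

Run:
```python
from h import *
for c in("scene","top"):
    d=eyes.get_image(c);w=cloud(d)
    q=clean(w,(.38,.64,-.12,.2),.142,.160);print(c,rc(q) if len(q) else 0)
    q=clean(w,(.38,.64,-.12,.2),.112,.132);print(c,rc(q) if len(q) else 0)
plan((.5021,.0283,.165,-7.83),grip=0)
```

```text
scene (array([505. ,  29.1]), array([210. , 159.5]), 82.22, array([0.143 , 0.1486, 0.1552]), 811)
scene (array([505.5,  28.6]), array([209.6, 157.6]), 81.99, array([0.1159, 0.1209, 0.13  ]), 1794)
top (array([498.3,  10. ]), array([169.5, 151.2]), 82.45, array([0.1481, 0.1527, 0.1555]), 413)
top (array([496.1,  15.3]), array([169.8, 147. ]), 82.83, array([0.1202, 0.1229, 0.1257]), 1558)
t 7.33 at [0.5026 0.0275 0.1618] a -7.91 tilt [-1.9e-03 -1.0e-04 -1.0e+00] F [ 0.5 -0.2 -3.2] open 0.0094 49.73495364189148
-- (0.5021, 0.0283, 0.165, -7.83) rows 1
0.013,-0.01,-0.053,0,0,-0.013,0,
```

Emit:
jog_arm --commands '[0, -0.01, 0.4, 0, 0, 0, 0, 0, 0, 0.4, 0, 0, 0, 0, 0, 0, 0.08, 0, 0, 0, 0, 0, 0, 0.04, 0, 0, 0, 0, 0, 0, 0, 0, 0, 0, 0, 0, 0, 0, 0, 0, 0, 0]'

```text
t: 8.07
tool_pos: [0.5033, 0.0283, 0.1088]
tool_rot: [2.367, 2.064, 0.002]
contact_force: [-0.5, 0.2, -3.2]
opening: 0.009
grip_force: 49.7
```

Emit:
jog_arm --commands '[0, 0, 0.04, 0, 0, 0, 0, 0, 0, 0.03, 0, 0, 0, 0, 0, 0, 0.015, 0, 0, 0, 0, 0, 0, 0, 0, 0, 0, 0]'

```text
t: 8.57
tool_pos: [0.5028, 0.0285, 0.1035]
tool_rot: [2.368, 2.065, 0.0]
contact_force: [-3.2, 0.4, 3.6]
opening: 0.0093
grip_force: 50.9
```

Contact is made at the expected height. I'll release and lift clear.

Emit:
jog_arm --commands '[0, 0, 0, 0, 0, 0, 25, 0, 0, 0, 0, 0, 0, 50, 0, 0, 0, 0, 0, 0, 50, 0, 0, 0, 0, 0, 0, 50, 0, 0, -0.4, 0, 0, 0, 50, 0, 0, -0.9, 0, 0, 0, 50, 0, 0, -0.9, 0, 0, 0, 50, 0, 0, -0.3, 0, 0, 0, 20, 0, 0, 0, 0, 0, 0, 0]'

```text
t: 9.7
tool_pos: [0.5033, 0.0284, 0.2538]
tool_rot: [2.366, 2.063, 0.003]
contact_force: [-1.0, -0.2, -1.2]
opening: 0.014
grip_force: 0.0
```

Run:
```python
from h import *
for c in("scene","top","wrist"):
    d=eyes.get_image(c);w=cloud(d)
    q=clean(w,(.38,.64,-.12,.2),.087,.1);print(c,"rim",rc(q) if len(q) else 0)
    if c=="top":
        for n,b in dict(tin=((.57,.7,.24,.37),.024,.045),jar=((.6,.72,-.21,-.11),.038,.06),shk=((.62,.73,-.05,.06),.025,.06)).items():
            print(n,rc(clean(w,*b)))
# keys relative box, both views
for c in("scene","top"):
    w=np.load(c+".npz")["w"]
    for y in(.233,.285,.336,.389):
        print(c,rc(clean(w,(.42,.5,y-.026,y+.026),.05,.07)))
plan((.455,.31,.25,6))
```

```text
scene rim (array([505.3,  29.2]), array([210.4, 158.4]), 82.3, array([0.0875, 0.0915, 0.097 ]), 669)
top rim (array([499.8,  21.5]), array([191.9, 150.2]), 82.45, array([0.0908, 0.0947, 0.0978]), 343)
tin (array([625.7, 306.5]), array([53.6, 51.4]), 82.97, array([0.0259, 0.0291, 0.0323]), 370)
jar (array([ 659.5, -162. ]), array([51.8, 52.4]), 24.98, array([0.0412, 0.0445, 0.0477]), 354)
shk (array([673.4,   6.1]), array([45.8, 38.4]), 83.82, array([0.034 , 0.0403, 0.0445]), 234)
wrist rim (array([503.2,  29. ]), array([209.6, 152.2]), 82.2, array([0.0885, 0.0947, 0.0961]), 4515)
scene (array([465.7, 232.7]), array([15.6, 16.8]), 68.03, array([0.0506, 0.0526, 0.0568]), 16)
scene (array([463.5, 284.2]), array([42.3, 16.4]), 7.03, array([0.0502, 0.0532, 0.056 ]), 45)
scene (array([454.4, 332.7]), array([34.7, 38.9]), 63.2, array([0.0503, 0.053 , 0.0565]), 63)
scene (array([452.3, 385.9]), array([26.3, 25.2]), 15.48, array([0.0505, 0.0527, 0.0568]), 39)
top (array([462.6, 233.6]), array([15.8, 14.2]), 83.14, array([0.0522, 0.0547, 0.0581]), 43)
top (array([457.5, 286.1]), array([43.8, 17.7]), 5.19, array([0.0512, 0.0549, 0.0576]), 133)
top (array([450.6, 336.9]), array([34.6, 32.6]), 83.79, array([0.0518, 0.0552, 0.058 ]), 184)
top (array([445.6, 388.8]), array([23.7, 24.8]), 4.99, array([0.0525, 0.0553, 0.0578]), 108)
t 9.85 at [0.5014 0.0286 0.2498] a -7.83 tilt [-4.4e-03  4.0e-04 -1.0e+00] F [-0.8 -0.2 -0.1] open -0.0002 0.0
-- (0.455, 0.31, 0.25, 6) rows 5
0.908,-0.281,-0.001,0,0,-0.483,0,
0.921,-0.237,-0.001,0,0,-0.483,0,
0.931,-0.192,-0.001,0,0,-0.483,0,
0.939,-0.147,-0.001,0,0,-0.483,0,
0.945,-0.102,-0.001,0,0,-0.483,0,
```

Run:
```python
from h import *
plan((.4645,.232,.12,6.6),(.4645,.232,.062,6.6),grip=0)
```

```text
t 9.85 at [0.5014 0.0286 0.2498] a -7.83 tilt [-4.4e-03  4.0e-04 -1.0e+00] F [-0.8 -0.2 -0.1] open -0.0002 0.0
-- (0.4645, 0.232, 0.12, 6.6) rows 5
0.655,-0.214,0.433,0,0,-0.504,0,
0.665,-0.181,0.433,0,0,-0.504,0,
0.673,-0.147,0.433,0,0,-0.504,0,
0.68,-0.113,0.433,0,0,-0.504,0,
0.685,-0.079,0.433,0,0,-0.504,0,
-- (0.4645, 0.232, 0.062, 6.6) rows 1
1 x [np.float64(0.0), np.float64(0.0), np.float64(0.967), 0, 0, np.float64(-0.0), 0]
```

Emit:
jog_arm --commands '[0.655, -0.21, 0.43, 0, 0, -0.504, 0, 0.665, -0.18, 0.43, 0, 0, -0.504, 0, 0.675, -0.15, 0.43, 0, 0, -0.504, 0, 0.68, -0.11, 0.43, 0, 0, -0.504, 0, 0.685, -0.08, 0.43, 0, 0, -0.504, 0, 0, 0, 0.8, 0, 0, 0, 0, 0, 0, 0, 0, 0, 0, 0]'

```text
t: 10.72
tool_pos: [0.4606, 0.2307, 0.0692]
tool_rot: [-2.084, -2.342, 0.018]
contact_force: [-0.9, -0.6, -0.1]
opening: 0.0007
grip_force: 0.0
```

Run:
```python
from h import *
plan((.4645,.232,.0465,6.6),grip=0)
d=eyes.get_image("wrist");w=cloud(d);save("w2",d["image"])
for y in(.232,.284,.335,.387):
    q=clean(w,(.41,.51,y-.026,y+.026),.05,.06);print(rc(q) if len(q) else 0)
```

```text
t 10.72 at [0.4606 0.2307 0.0692] a 6.67 tilt [-0.0127 -0.0043 -0.9999] F [-0.9 -0.6 -0.1] open 0.0007 0.0
-- (0.4645, 0.232, 0.0465, 6.6) rows 1
0.014,0.067,0.379,0,0,0.011,0,
(array([464.9, 236.2]), array([11.7, 17.7]), 75.45, array([0.0513, 0.0549, 0.056 ]), 463)
(array([458. , 284.5]), array([44.3, 16.3]), 6.53, array([0.0534, 0.0549, 0.056 ]), 2502)
(array([452. , 336.1]), array([35.6, 35.3]), 83.5, array([0.0538, 0.0549, 0.0561]), 4836)
0
```

View pics/w2.png

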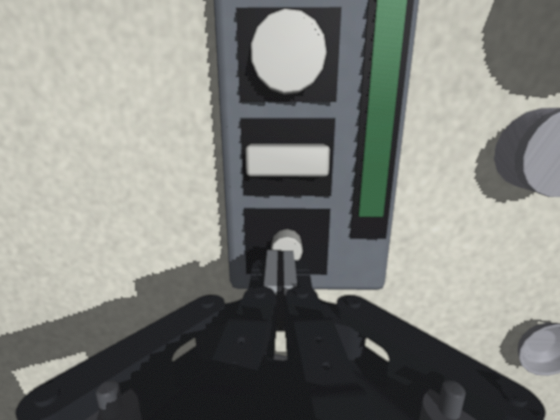

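The wrist view shows the wake key at (287,245) directly ahead of the fingertips, the bar at (288,160) and the large round key at (288,50). I'll let the arm settle before pressing.

Emit:
jog_arm --commands '[0, 0, 0, 0, 0, 0, 0, 0, 0, 0, 0, 0, 0, 0]'

```text
t: 11.02
tool_pos: [0.4675, 0.232, 0.0778]
tool_rot: [2.089, 2.344, 0.005]
contact_force: [-0.5, 0.4, 0.7]
opening: 0.0
grip_force: 0.0
```

Run:
```python
from h import *
plan((.4645,.232,.0465,6.6),grip=0)
```

```text
t 11.03 at [0.4675 0.232  0.0778] a 6.56 tilt [ 0.0035  0.0011 -1.    ] F [-0.5  0.4  0.7] open 0.0 0.0
-- (0.4645, 0.232, 0.0465, 6.6) rows 1
1 x [np.float64(0.005), np.float64(-0.05), np.float64(0.521), 0, 0, np.float64(-0.0), 0]
```

Emit:
jog_arm --commands '[0, -0.03, 0.3, 0, 0, 0, 0, 0, 0, 0, 0, 0, 0, 0, 0, 0, 0, 0, 0, 0, 0, 0, 0, 0, 0, 0, 0, 0, 0, 0, 0, 0, 0, 0, 0]'

```text
t: 11.65
tool_pos: [0.4644, 0.2319, 0.0579]
tool_rot: [2.089, 2.346, 0.001]
contact_force: [0.2, 0.4, 0.3]
opening: 0.0001
grip_force: 0.0
```

Settled at 0.0579. Now press down 11 mm.

Emit:
jog_arm --commands '[0, 0, 0.1, 0, 0, 0, 0, 0, 0, 0.09, 0, 0, 0, 0, 0, 0, 0, 0, 0, 0, 0, 0, 0, 0, 0, 0, 0, 0]'

```text
t: 12.15
tool_pos: [0.4651, 0.2321, 0.0479]
tool_rot: [2.089, 2.345, 0.002]
contact_force: [-2.1, -1.3, 10.0]
opening: 0.0
grip_force: 5.2
```

Emit:
jog_arm --commands '[0, 0, -0.3, 0, 0, 0, 0, 0, 0, -0.5, 0, 0, 0, 0, 0.65, 0, 0, 0, 0, 0, 0, 0.65, 0, 0, 0, 0, 0, 0, 0.65, 0, 0, 0, 0, 0, 0, 0.65, 0, 0, 0, 0, 0, 0, 0, 0, 0.4, 0, 0, 0, 0, 0, 0, 0, 0, 0, 0, 0, 0, 0, 0, 0, 0, 0, 0, 0, 0, 0, 0, 0, 0, 0]'

```text
t: 13.4
tool_pos: [0.4469, 0.3867, 0.0714]
tool_rot: [2.09, 2.345, 0.002]
contact_force: [0.1, 0.2, -0.4]
opening: 0.0004
grip_force: 0.0
```

Run:
```python
from h import *
plan((.4465,.387,.0465,6.6),grip=0)
```

```text
t 13.4 at [0.4469 0.3867 0.0714] a 6.57 tilt [ 1.4e-03  9.0e-04 -1.0e+00] F [ 0.1  0.2 -0.4] open 0.0004 0.0
-- (0.4465, 0.387, 0.0465, 6.6) rows 1
1 x [np.float64(0.006), np.float64(-0.006), np.float64(0.414), 0, 0, np.float64(-0.0), 0]
```

Emit:
jog_arm --commands '[0, 0, 0.2, 0, 0, 0, 0, 0, 0, 0.1, 0, 0, 0, 0, 0, 0, 0.1, 0, 0, 0, 0, 0, 0, 0.01, 0, 0, 0, 0, 0, 0, 0, 0, 0, 0, 0, 0, 0, 0, 0, 0, 0, 0]'

```text
t: 14.15
tool_pos: [0.4463, 0.3865, 0.0478]
tool_rot: [2.089, 2.346, -0.003]
contact_force: [-4.7, -6.5, 14.9]
opening: 0.0002
grip_force: 7.4
```

Run:
```python
from h import *
d=eyes.get_image("wrist");save("w3",d["image"])
plan((.56,.25,.30,0),(.6281,.3040,.15,0),grip=85)
```

```text
t 14.2 at [0.4463 0.3865 0.0478] a 6.62 tilt [-0.001  -0.0015 -1.    ] F [-6.  -6.2 14.5] open 0.0004 7.4271139364282135
-- (0.56, 0.25, 0.3, 0) rows 6
-0.413,0.27,-0.7,0,0,0.193,85,
-0.408,0.278,-0.7,0,0,0.193,85,
-0.402,0.286,-0.7,0,0,0.193,85,
-0.397,0.293,-0.7,0,0,0.193,85,
-0.391,0.301,-0.7,0,0,0.193,85,
-0.385,0.309,-0.7,0,0,0.193,85,
-- (0.6281, 0.304, 0.15, 0) rows 3
3 x [np.float64(0.3), np.float64(0.378), np.float64(0.833), 0, 0, np.float64(-0.0), 85]
```

View pics/w3.png

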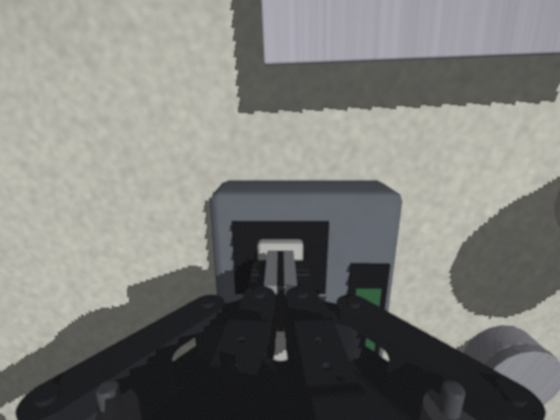

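The square key is pressed fully and centred (280,250). On to the tin.

Emit:
jog_arm --commands '[0, 0, -0.4, 0, 0, 0, 0, 0, 0, -0.9, 0, 0, 0, 0, 0, 0, -0.9, 0, 0, 0, 85, 0, 0, 0, 0, 0, 0, 85]'

```text
t: 14.7
tool_pos: [0.4491, 0.3888, 0.1839]
tool_rot: [2.088, 2.344, 0.017]
contact_force: [-0.4, -0.2, -0.2]
opening: 0.036
grip_force: 0.0
```

Run:
```python
from h import *
o=ctrl.get_obs();print("q",np.round(o["q"],2))
plan((.62,.3040,.20,82.2),grip=85)
```

```text
q [0.59 0.01 1.74 0.   1.38 0.47]
t 14.7 at [0.4491 0.3888 0.1839] a 6.61 tilt [ 0.0092  0.0063 -0.9999] F [-0.4 -0.2 -0.2] open 0.036 0.0
-- (0.62, 0.304, 0.2, 82.2) rows 14
-0.124,0.191,-0.019,0,0,-0.942,85,
-0.141,0.178,-0.019,0,0,-0.942,85,
-0.157,0.164,-0.019,0,0,-0.942,85,
-0.172,0.148,-0.019,0,0,-0.942,85,
-0.185,0.132,-0.019,0,0,-0.942,85,
-0.197,0.114,-0.019,0,0,-0.942,85,
-0.207,0.095,-0.019,0,0,-0.942,85,
-0.214,0.075,-0.019,0,0,-0.942,85,
-0.221,0.054,-0.019,0,0,-0.942,85,
-0.225,0.033,-0.019,0,0,-0.942,85,
-0.227,0.012,-0.019,0,0,-0.942,85,
-0.227,-0.009,-0.019,0,0,-0.942,85,
-0.225,-0.031,-0.019,0,0,-0.942,85,
-0.221,-0.052,-0.019,0,0,-0.942,85,
```

Emit:
jog_arm --commands '[-0.12, 0.19, -0.02, 0, 0, -0.94, 85, -0.14, 0.18, -0.02, 0, 0, -0.94, 85, -0.157, 0.164, -0.02, 0, 0, -0.94, 85, -0.17, 0.15, -0.02, 0, 0, -0.94, 85, -0.185, 0.13, -0.02, 0, 0, -0.94, 85, -0.197, 0.114, -0.02, 0, 0, -0.94, 85, -0.207, 0.095, -0.02, 0, 0, -0.94, 85, -0.214, 0.075, -0.02, 0, 0, -0.94, 85, -0.22, 0.054, -0.02, 0, 0, -0.94, 85, -0.225, 0.033, -0.02, 0, 0, -0.94, 85, -0.227, 0.012, -0.02, 0, 0, -0.94, 85, -0.227, -0.01, -0.02, 0, 0, -0.94, 85, -0.225, -0.03, -0.02, 0, 0, -0.94, 85, -0.22, -0.05, -0.02, 0, 0, -0.94, 85, 0, 0, 0, 0, 0, 0, 85, 0, 0, 0, 0, 0, 0, 85, 0, 0, 0, 0, 0, 0, 85]'

```text
t: 16.82
tool_pos: [0.6164, 0.3025, 0.1939]
tool_rot: [-0.219, -3.133, 0.0]
contact_force: [0.4, -0.3, -0.8]
opening: 0.0851
grip_force: 0.0
```

```bash
cat >> h.py <<'E'
B=dict(tin=((.55,.72,.22,.38),.022,.036),jar=((.58,.74,-.222,-.09),.037,.055),shk=((.6,.76,-.07,.08),.022,.05))
def look(cams,names):
    for c in cams:
        w=cloud(eyes.get_image(c))
        for n in names:
            q=clean(w,*B[n]);print(c,n,rc(q) if len(q)>5 else 0)
E
python3 - <<'E'
from h import *
look(("wrist","scene","top"),("tin","jar","shk"))
plan((.628,.3040,.10,82.2),(.628,.304,.04,82.2),grip=85)
E
```

```text
wrist tin (array([626.4, 305.4]), array([54. , 54.1]), 60.85, array([0.0276, 0.029 , 0.03  ]), 1975)
wrist jar 0
wrist shk (array([702.3, -27. ]), array([ 47.2, 139.7]), 44.57, array([0.0234, 0.0384, 0.0435]), 1687)
scene tin (array([630.9, 304.5]), array([52.6, 53.3]), 44.34, array([0.0227, 0.0263, 0.0312]), 204)
scene jar (array([ 664.2, -163.8]), array([51.2, 54.1]), 74.09, array([0.038 , 0.0423, 0.0469]), 257)
scene shk (array([710. , -16.6]), array([ 45. , 133.4]), 59.72, array([0.0262, 0.0365, 0.0433]), 203)
top tin (array([623.4, 304.9]), array([47.6, 54.8]), 12.91, array([0.0259, 0.029 , 0.0322]), 332)
top jar (array([ 659.8, -162.2]), array([52.1, 52. ]), 51.18, array([0.0408, 0.0444, 0.0476]), 353)
top shk (array([700.4, -27.6]), array([ 46.5, 138.6]), 43.63, array([0.0242, 0.0393, 0.044 ]), 302)
t 16.98 at [0.6167 0.3025 0.1944] a 82.02 tilt [-1.e-04  0.e+00 -1.e+00] F [0.4 1.  0.3] open 0.0848 0.0
-- (0.628, 0.304, 0.1, 82.2) rows 2
-0.092,0.025,0.787,0,0,-0.016,85,
-0.092,0.025,0.787,0,0,-0.016,85,
-- (0.628, 0.304, 0.04, 82.2) rows 2
2 x [np.float64(0.0), np.float64(0.0), np.float64(0.5), 0, 0, np.float64(-0.0), 85]
```

Emit:
jog_arm --commands '[-0.08, 0.03, 0.8, 0, 0, -0.02, 85, -0.08, 0.03, 0.8, 0, 0, -0.02, 85, 0, 0, 0.6, 0, 0, 0, 85, 0, 0, 0.5, 0, 0, 0, 85, 0, 0, 0.3, 0, 0, 0, 85, 0, 0, 0, 0, 0, 0, 85, 0, 0, 0, 0, 0, 0, 85]'

```text
t: 17.85
tool_pos: [0.6281, 0.305, 0.0162]
tool_rot: [0.212, 3.132, 0.002]
contact_force: [-0.0, 0.2, 0.9]
opening: 0.0852
grip_force: 0.0
```

Emit:
jog_arm --commands '[0, 0, 0.21, 0, 0, 0, 85, 0, 0, 0, 0, 0, 0, 85, 0, 0, 0, 0, 0, 0, 40, 0, 0, 0, 0, 0, 0, 40, 0, 0, 0, 0, 0, 0, 40, 0, 0, 0, 0, 0, 0, 40, 0, 0, 0, 0, 0, 0, 40, 0, 0, 0, 0, 0, 0, 40]' --newtons 40

```text
t: 18.85
tool_pos: [0.6275, 0.3047, 0.0025]
tool_rot: [0.212, 3.133, 0.001]
contact_force: [-0.2, 0.5, 3.2]
opening: 0.0533
grip_force: 42.6
```

Run:
```python
from h import *
plan((.6275,.3047,.11,82.2),(.5474,.073,.18,82.2),(.5474,.073,.10,82.2),grip=40)
```

```text
t 18.85 at [0.6275 0.3047 0.0025] a 82.24 tilt [ 1.1e-03  4.0e-04 -1.0e+00] F [-0.2  0.5  3.2] open 0.0533 42.581227496266365
-- (0.6275, 0.3047, 0.11, 82.2) rows 2
2 x [np.float64(-0.0), np.float64(-0.0), np.float64(-0.896), 0, 0, np.float64(-0.0), 40]
-- (0.5474, 0.073, 0.18, 82.2) rows 5
5 x [np.float64(0.16), np.float64(-0.801), np.float64(-0.233), 0, 0, np.float64(-0.0), 40]
-- (0.5474, 0.073, 0.1, 82.2) rows 2
2 x [np.float64(0.0), np.float64(0.0), np.float64(0.667), 0, 0, np.float64(-0.0), 40]
```

Emit:
jog_arm --commands '[0, 0, -0.3, 0, 0, 0, 40, 0, 0, -0.8, 0, 0, 0, 40, 0, 0, -0.7, 0, 0, 0, 40, 0.16, -0.8, -0.23, 0, 0, 0, 40, 0.16, -0.8, -0.23, 0, 0, 0, 40, 0.16, -0.8, -0.23, 0, 0, 0, 40, 0.16, -0.8, -0.23, 0, 0, 0, 40, 0.16, -0.8, -0.23, 0, 0, 0, 40, 0, 0, 0, 0, 0, 0, 40, 0, 0, 0, 0, 0, 0, 40, 0, 0, 0, 0, 0, 0, 40]'

```text
t: 20.23
tool_pos: [0.5468, 0.0741, 0.1782]
tool_rot: [-0.21, -3.133, -0.0]
contact_force: [-0.3, 0.3, -2.4]
opening: 0.0532
grip_force: 42.9
```

Run:
```python
from h import *
d=eyes.get_image("wrist");save("w4",d["image"])
w=cloud(d);q=clean(w,(.38,.64,-.12,.2),.087,.1);print("rim",rc(q) if len(q) else 0)
for r in nets.silhouettes("wrist","tin"):
    p=w[r["mask"]];print(r["p"],np.nanmedian(p,0))
plan((.5474,.073,.067,82.2),grip=40)
```

```text
rim (array([502.5,  28.9]), array([210.8, 152.4]), 82.09, array([0.0885, 0.0947, 0.0961]), 9606)
0.93 [0.5409992  0.07542336 0.20463535]
0.69 [0.82231794 0.21623209 0.03764568]
t 20.32 at [0.5469 0.0741 0.1782] a 82.33 tilt [-1.2e-03  1.0e-04 -1.0e+00] F [-1.  -0.5 -1.6] open 0.0534 42.85449290648103
-- (0.5474, 0.073, 0.067, 82.2) rows 2
-0.006,-0.009,0.927,0,0,0.011,40,
-0.006,-0.009,0.927,0,0,0.011,40,
```

View pics/w4.png

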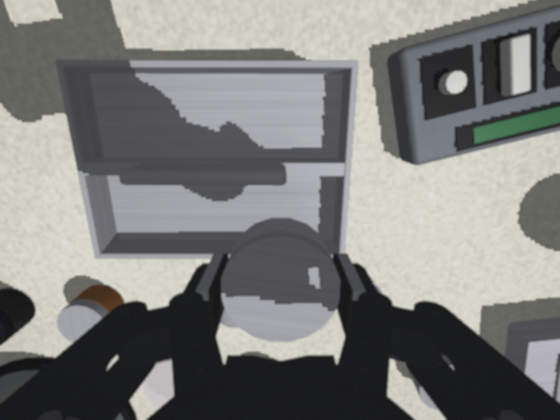

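The tin is held level at (280,280) above the front right bay, and the caddy is still centred.

Emit:
jog_arm --commands '[-0.01, -0.01, 0.6, 0, 0, 0, 40, 0, 0, 0.6, 0, 0, 0, 40, 0, 0, 0.4, 0, 0, 0, 40, 0, 0, 0.1, 0, 0, 0, 40, 0, 0, 0, 0, 0, 0, 40, 0, 0, 0, 0, 0, 0, 40]'

```text
t: 21.08
tool_pos: [0.5487, 0.0727, 0.0784]
tool_rot: [0.212, 3.132, 0.0]
contact_force: [0.2, -0.1, -0.6]
opening: 0.0538
grip_force: 42.8
```

Emit:
jog_arm --commands '[0, 0, 0.1, 0, 0, 0, 40, 0, 0, 0.06, 0, 0, 0, 40, 0, 0, 0.03, 0, 0, 0, 40, 0, 0, 0, 0, 0, 0, 40, 0, 0, 0, 0, 0, 0, 40]'

```text
t: 21.7
tool_pos: [0.5477, 0.0725, 0.0664]
tool_rot: [-0.213, -3.134, 0.0]
contact_force: [-3.8, -0.4, 5.7]
opening: 0.0531
grip_force: 43.4
```

Emit:
jog_arm --commands '[0, 0, 0, 0, 0, 0, 66, 0, 0, 0, 0, 0, 0, 66, 0, 0, 0, 0, 0, 0, 66, 0, 0, -0.5, 0, 0, 0, 66, 0, 0, -0.9, 0, 0, 0, 66, 0, 0, -0.9, 0, 0, 0, 66, 0, 0, 0, 0, 0, 0, 85, 0, 0, 0, 0, 0, 0, 85]'

```text
t: 22.7
tool_pos: [0.5474, 0.0725, 0.2031]
tool_rot: [-0.212, -3.134, -0.0]
contact_force: [-0.2, 0.1, -0.1]
opening: 0.0853
grip_force: 0.0
```

Run:
```python
from h import *
d=eyes.get_image("wrist");w=cloud(d);q=clean(w,(.38,.64,-.12,.2),.0885,.0925+.005);print("rim+tin",rc(q))
C=np.array([.503,.0287]);a=np.radians(-7.8);U=np.array([[np.cos(a),np.sin(a)],[-np.sin(a),np.cos(a)]])
m=(w[...,2]>.086)&(w[...,2]<.0945);l=(w[...,:2]-C)@U.T
k=m&(l[...,0]>.008)&(l[...,0]<.0705)&(l[...,1]>.01)&(l[...,1]<.098)
if k.any(): print("tin local",l[k].min(0),l[k].max(0),k.sum(),np.median(w[k][:,2]))
look(("wrist","scene","top"),("jar",))
w=cloud(eyes.get_image("scene"));q=clean(w,(.38,.64,-.12,.2),.0875,.1);print("scene rim",rc(q))
plan((.661,-.1635,.22,82.2),(.661,-.1635,.06,82.2),grip=85)
```

```text
rim+tin (array([502.1,  28.8]), array([210.6, 151.3]), 82.24, array([0.0905, 0.0943, 0.0959]), 10872)
tin local [0.01108286 0.01007203] [0.07049668 0.09739872] 2997 0.09293495660606649
wrist jar (array([ 656.8, -163.8]), array([45.9, 50.9]), 37.71, array([0.0393, 0.0452, 0.0464]), 1301)
scene jar (array([ 663.8, -162.3]), array([52.1, 56.2]), 48.09, array([0.0383, 0.0423, 0.0468]), 255)
top jar (array([ 659.5, -161.8]), array([51.6, 53.1]), 56.67, array([0.0413, 0.0446, 0.0474]), 349)
scene rim (array([504.9,  29.5]), array([210.3, 159.8]), 82.44, array([0.0879, 0.0915, 0.0971]), 821)
t 22.95 at [0.5467 0.0725 0.2016] a 82.24 tilt [-0.003 -0.    -1.   ] F [ 0.8 -0.3  0.7] open 0.0851 0.0
-- (0.661, -0.1635, 0.22, 82.2) rows 5
5 x [np.float64(-0.484), np.float64(-0.728), np.float64(-0.061), 0, 0, np.float64(-0.0), 85]
-- (0.661, -0.1635, 0.06, 82.2) rows 3
3 x [np.float64(0.0), np.float64(0.0), np.float64(0.889), 0, 0, np.float64(-0.0), 85]
```

Emit:
jog_arm --commands '[-0.485, -0.73, -0.05, 0, 0, 0, 85, -0.485, -0.73, -0.05, 0, 0, 0, 85, -0.485, -0.73, -0.05, 0, 0, 0, 85, -0.485, -0.73, -0.05, 0, 0, 0, 85, -0.485, -0.73, -0.05, 0, 0, 0, 85, 0, 0, 0.8, 0, 0, 0, 85, 0, 0, 0.8, 0, 0, 0, 85, 0, 0, 0.8, 0, 0, 0, 85, 0, 0, 0, 0, 0, 0, 85, 0, 0, 0, 0, 0, 0, 85, 0, 0, 0, 0, 0, 0, 85]'

```text
t: 24.32
tool_pos: [0.6642, -0.1648, 0.078]
tool_rot: [0.212, 3.129, -0.002]
contact_force: [0.1, -0.7, 0.5]
opening: 0.0847
grip_force: 0.0
```

Run:
```python
from h import *
look(("wrist",),("jar",))
plan((.661,-.1635,.01,82.2),grip=85)
```

```text
wrist jar (array([ 660.9, -163.5]), array([52.9, 53.5]), 41.45, array([0.0437, 0.045 , 0.046 ]), 5250)
t 24.38 at [ 0.6641 -0.1647  0.0778] a 82.25 tilt [ 0.0048 -0.0018 -1.    ] F [-0.2  0.1 -0.2] open 0.0848 0.0
-- (0.661, -0.1635, 0.01, 82.2) rows 2
2 x [np.float64(0.027), np.float64(0.007), np.float64(0.565), 0, 0, np.float64(-0.0), 85]
```

Emit:
jog_arm --commands '[0.02, 0, 0.55, 0, 0, 0, 85, 0, 0, 0.5, 0, 0, 0, 85, 0, 0, 0, 0, 0, 0, 85, 0, 0, 0, 0, 0, 0, 85, 0, 0, 0, 0, 0, 0, 40, 0, 0, 0, 0, 0, 0, 40, 0, 0, 0, 0, 0, 0, 40, 0, 0, 0, 0, 0, 0, 40, 0, 0, 0, 0, 0, 0, 40, 0, 0, 0, 0, 0, 0, 40]'

```text
t: 25.62
tool_pos: [0.6622, -0.1643, 0.0134]
tool_rot: [0.212, 3.132, -0.001]
contact_force: [-0.5, 0.5, 5.8]
opening: 0.0529
grip_force: 42.8
```

Run:
```python
from h import *
plan((.6622,-.1643,.18,82.2),(.5345,-.026,.18,82.2),(.5345,-.026,.0774,82.2),grip=40)
```

```text
t 25.62 at [ 0.6622 -0.1643  0.0134] a 82.24 tilt [ 2.7e-03 -8.0e-04 -1.0e+00] F [-0.5  0.5  5.8] open 0.0529 42.753781378269196
-- (0.6622, -0.1643, 0.18, 82.2) rows 3
3 x [np.float64(0.0), np.float64(0.0), np.float64(-0.926), 0, 0, np.float64(-0.0), 40]
-- (0.5345, -0.026, 0.18, 82.2) rows 4
4 x [np.float64(0.605), np.float64(0.499), np.float64(-0.0), 0, 0, np.float64(-0.0), 40]
-- (0.5345, -0.026, 0.0774, 82.2) rows 2
2 x [np.float64(0.0), np.float64(0.0), np.float64(0.855), 0, 0, np.float64(-0.0), 40]
```

Emit:
jog_arm --commands '[0, 0, -0.4, 0, 0, 0, 40, 0, 0, -0.8, 0, 0, 0, 40, 0, 0, -0.9, 0, 0, 0, 40, 0, 0, -0.7, 0, 0, 0, 40, 0.605, 0.5, 0, 0, 0, 0, 40, 0.605, 0.5, 0, 0, 0, 0, 40, 0.605, 0.5, 0, 0, 0, 0, 40, 0.605, 0.5, 0, 0, 0, 0, 40, 0, 0, 0, 0, 0, 0, 40, 0, 0, 0, 0, 0, 0, 40, 0, 0, 0.6, 0, 0, 0, 40, 0, 0, 0.5, 0, 0, 0, 40, 0, 0, 0, 0, 0, 0, 40, 0, 0, 0, 0, 0, 0, 40, 0, 0, 0, 0, 0, 0, 40]'

```text
t: 27.5
tool_pos: [0.5348, -0.0259, 0.1155]
tool_rot: [0.213, 3.131, -0.001]
contact_force: [0.3, 0.1, -1.7]
opening: 0.0531
grip_force: 42.6
```

Run:
```python
from h import *
d=eyes.get_image("wrist");save("w5",d["image"])
plan((.5345,-.026,.0774,82.2),grip=40)
```

```text
t 27.55 at [ 0.5346 -0.0258  0.1153] a 82.23 tilt [ 3.1e-03 -6.0e-04 -1.0e+00] F [ 0.5  0.5 -2.1] open 0.0523 42.62834966182709
-- (0.5345, -0.026, 0.0774, 82.2) rows 1
1 x [np.float64(0.002), np.float64(-0.003), np.float64(0.632), 0, 0, np.float64(-0.0), 40]
```

View pics/w5.png

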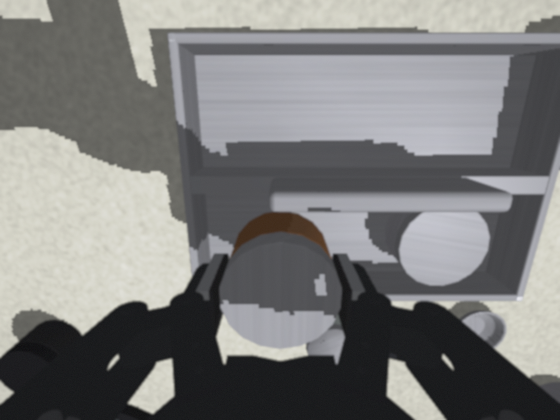

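The tin sits flat in its bay at (445,245), and the jar is upright at (280,290) above the left end.

Emit:
jog_arm --commands '[0, 0, 0.35, 0, 0, 0, 40, 0, 0, 0.12, 0, 0, 0, 40, 0, 0, 0.08, 0, 0, 0, 40, 0, 0, 0.06, 0, 0, 0, 40, 0, 0, 0.03, 0, 0, 0, 40, 0, 0, 0, 0, 0, 0, 40, 0, 0, 0, 0, 0, 0, 40]'

```text
t: 28.42
tool_pos: [0.5341, -0.0256, 0.0774]
tool_rot: [0.212, 3.133, -0.0]
contact_force: [-4.6, 1.2, 6.9]
opening: 0.0529
grip_force: 43.6
```

Emit:
jog_arm --commands '[0, 0, 0, 0, 0, 0, 66, 0, 0, 0, 0, 0, 0, 66, 0, 0, 0, 0, 0, 0, 66, 0, 0, -0.5, 0, 0, 0, 66, 0, 0, -0.9, 0, 0, 0, 66, 0, 0, -0.9, 0, 0, 0, 66, 0, 0, 0, 0, 0, 0, 85, 0, 0, 0, 0, 0, 0, 85]'

```text
t: 29.42
tool_pos: [0.533, -0.0254, 0.2124]
tool_rot: [-0.212, -3.134, -0.0]
contact_force: [0.2, 0.1, -0.1]
opening: 0.0847
grip_force: 0.0
```

Run:
```python
from h import *
B["shk"]=((.6,.73,-.07,.07),.022,.05)
w=cloud(eyes.get_image("scene"));print("rim",rc(clean(w,(.38,.64,-.12,.2),.0875,.1)))
look(("scene","top","wrist"),("shk",))
print([ (round(r["p"],2),r["bbox"]) for r in nets.silhouettes("top","shaker")])
plan((.672,.004,.20,82.2),(.672,.004,.07,82.2),grip=85)
```

```text
rim (array([505.8,  29.4]), array([210.8, 158.5]), 82.46, array([0.088 , 0.0917, 0.0973]), 853)
scene shk (array([673.1,   4.8]), array([43.2, 49.7]), 71.14, array([0.0247, 0.0367, 0.0426]), 205)
top shk 0
wrist shk (array([669.4,   4.3]), array([46.6, 47.8]), 59.31, array([0.0264, 0.0392, 0.0431]), 1192)
[(0.58, [159.0, 271.9, 165.3, 293.8])]
t 29.68 at [ 0.5324 -0.0253  0.2111] a 82.24 tilt [-3.2e-03  6.0e-04 -1.0e+00] F [ 0.2 -1.  -0.3] open 0.0852 0.0
-- (0.672, 0.004, 0.2, 82.2) rows 3
3 x [np.float64(-0.746), np.float64(0.266), np.float64(0.061), 0, 0, np.float64(-0.0), 85]
-- (0.672, 0.004, 0.07, 82.2) rows 3
3 x [np.float64(0.0), np.float64(0.0), np.float64(0.722), 0, 0, np.float64(-0.0), 85]
```

Emit:
jog_arm --commands '[-0.74, 0.265, 0.06, 0, 0, 0, 85, -0.74, 0.265, 0.06, 0, 0, 0, 85, -0.74, 0.265, 0.06, 0, 0, 0, 85, 0, 0, 0.72, 0, 0, 0, 85, 0, 0, 0.72, 0, 0, 0, 85, 0, 0, 0.6, 0, 0, 0, 85, 0, 0, 0, 0, 0, 0, 85, 0, 0, 0, 0, 0, 0, 85, 0, 0, 0, 0, 0, 0, 85]'

```text
t: 30.8
tool_pos: [0.6734, 0.0037, 0.0826]
tool_rot: [0.212, 3.13, -0.0]
contact_force: [-0.6, -0.0, -0.2]
opening: 0.0849
grip_force: 0.0
```

Run:
```python
from h import *
B["shk"]=((.6,.73,-.07,.07),.022,.05)
look(("wrist",),("shk",))
plan((.6705,.004,.006,82.2),grip=85)
```

```text
wrist shk (array([670. ,   5.1]), array([47.5, 47.3]), 83.9, array([0.0313, 0.0401, 0.0432]), 3727)
t 30.85 at [0.6733 0.0037 0.0825] a 82.24 tilt [ 4.1e-03 -4.0e-04 -1.0e+00] F [0.3 0.2 0.7] open 0.0853 0.0
-- (0.6705, 0.004, 0.006, 82.2) rows 2
2 x [np.float64(0.023), np.float64(-0.001), np.float64(0.637), 0, 0, np.float64(-0.0), 85]
```

Emit:
jog_arm --commands '[0.025, 0.01, 0.65, 0, 0, 0, 85, 0, 0, 0.57, 0, 0, 0, 85, 0, 0, 0, 0, 0, 0, 85, 0, 0, 0, 0, 0, 0, 85, 0, 0, 0, 0, 0, 0, 35, 0, 0, 0, 0, 0, 0, 35, 0, 0, 0, 0, 0, 0, 35, 0, 0, 0, 0, 0, 0, 35, 0, 0, 0, 0, 0, 0, 35, 0, 0, 0, 0, 0, 0, 35]'

```text
t: 32.1
tool_pos: [0.6716, 0.0044, 0.0086]
tool_rot: [0.212, 3.132, -0.0]
contact_force: [-1.4, -0.5, 5.7]
opening: 0.047
grip_force: 41.7
```

Run:
```python
from h import *
plan((.6716,.0044,.18,82.2),(.4735,.0834,.18,82.2),(.4735,.0834,.0726,82.2),grip=35)
```

```text
t 32.1 at [0.6716 0.0044 0.0086] a 82.24 tilt [ 2.7e-03 -4.0e-04 -1.0e+00] F [-1.4 -0.5  5.7] open 0.047 41.72952130436897
-- (0.6716, 0.0044, 0.18, 82.2) rows 3
3 x [np.float64(0.0), np.float64(-0.0), np.float64(-0.952), 0, 0, np.float64(-0.0), 35]
-- (0.4735, 0.0834, 0.18, 82.2) rows 4
4 x [np.float64(0.862), np.float64(0.215), np.float64(-0.0), 0, 0, np.float64(-0.0), 35]
-- (0.4735, 0.0834, 0.0726, 82.2) rows 2
2 x [np.float64(0.0), np.float64(0.0), np.float64(0.895), 0, 0, np.float64(-0.0), 35]
```

Emit:
jog_arm --commands '[0, 0, -0.4, 0, 0, 0, 35, 0, 0, -0.8, 0, 0, 0, 35, 0, 0, -0.9, 0, 0, 0, 35, 0, 0, -0.8, 0, 0, 0, 35, 0.69, 0.172, 0, 0, 0, 0, 35, 0.69, 0.172, 0, 0, 0, 0, 35, 0.69, 0.172, 0, 0, 0, 0, 35, 0.69, 0.172, 0, 0, 0, 0, 35, 0.69, 0.172, 0, 0, 0, 0, 35, 0, 0, 0, 0, 0, 0, 35, 0, 0, 0, 0, 0, 0, 35, 0, 0, 0.5, 0, 0, 0, 35, 0, 0, 0.5, 0, 0, 0, 35, 0, 0, 0, 0, 0, 0, 35, 0, 0, 0, 0, 0, 0, 35, 0, 0, 0, 0, 0, 0, 35]'

```text
t: 34.1
tool_pos: [0.4736, 0.0836, 0.1225]
tool_rot: [0.213, 3.131, 0.0]
contact_force: [0.5, -0.0, -1.1]
opening: 0.047
grip_force: 41.5
```

Run:
```python
from h import *
d=eyes.get_image("scene");save("s6",d["image"],1.4)
plan((.4735,.0834,.0726,82.2),grip=35)
```

```text
t 34.15 at [0.4734 0.0836 0.1223] a 82.23 tilt [ 2.9e-03  1.0e-04 -1.0e+00] F [ 0.7  0.5 -1.7] open 0.0468 41.548777520656586
-- (0.4735, 0.0834, 0.0726, 82.2) rows 1
1 x [np.float64(-0.002), np.float64(-0.004), np.float64(0.829), 0, 0, np.float64(-0.0), 35]
```

View pics/s6.png

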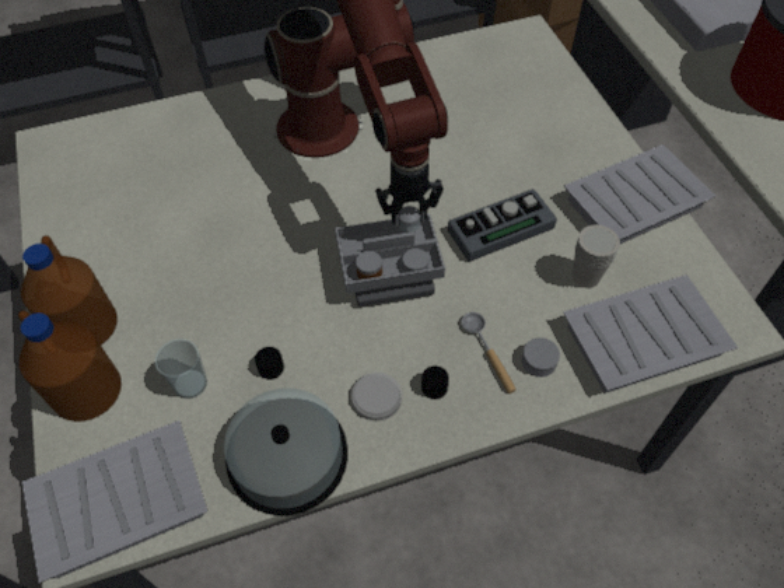

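The jar (369,265) and tin (415,262) stand in the front bay and the shaker hangs above the rear bay. No carton or cruet shows anywhere.

Emit:
jog_arm --commands '[0, 0, 0.5, 0, 0, 0, 35, 0, 0, 0.15, 0, 0, 0, 35, 0, 0, 0.1, 0, 0, 0, 35, 0, 0, 0.06, 0, 0, 0, 35, 0, 0, 0.03, 0, 0, 0, 35, 0, 0, 0, 0, 0, 0, 35, 0, 0, 0, 0, 0, 0, 35]'

```text
t: 35.02
tool_pos: [0.4731, 0.0838, 0.0725]
tool_rot: [0.212, 3.133, 0.0]
contact_force: [-4.4, 0.3, 7.3]
opening: 0.0466
grip_force: 42.3
```

Emit:
jog_arm --commands '[0, 0, 0, 0, 0, 0, 62, 0, 0, 0, 0, 0, 0, 62, 0, 0, 0, 0, 0, 0, 62, 0, 0, -0.5, 0, 0, 0, 62, 0, 0, -0.9, 0, 0, 0, 62, 0, 0, -0.9, 0, 0, 0, 62, 0, 0, -0.2, 0, 0, 0, 62, 0.8, 0, 0, 0, 0, 0, 30, 0, 0, 0, 0, 0, 0, 0, 0, 0, 0, 0, 0, 0, 0]'

```text
t: 36.28
tool_pos: [0.4246, 0.0901, 0.2195]
tool_rot: [-0.212, -3.134, 0.0]
contact_force: [0.4, -0.0, 0.4]
opening: 0.0075
grip_force: 0.0
```

Run:
```python
from h import *
d=eyes.get_image("scene");w=cloud(d);print("rim",rc(clean(w,(.38,.64,-.12,.2),.0875,.1)))
a,b=d["image"][140:240,220:340],eyes.get_image("wrist")["image"]
im=np.vstack([cv2.resize(a,(560,466))[60:400],b]);save("s7",im,.75)
plan((.458,.284,.12,6.6),grip=0)
```

```text
rim (array([504.9,  29.5]), array([210.6, 160. ]), 82.16, array([0.0881, 0.0921, 0.0981]), 897)
t 36.38 at [0.4251 0.09   0.2199] a 82.23 tilt [-5.e-04 -1.e-04 -1.e+00] F [-0.4  0.6  0.1] open -0.0001 0.0
-- (0.458, 0.284, 0.12, 6.6) rows 14
-0.008,0.234,0.119,0,0,0.943,0,
0.014,0.234,0.119,0,0,0.943,0,
0.036,0.231,0.119,0,0,0.943,0,
0.058,0.227,0.119,0,0,0.943,0,
0.079,0.22,0.119,0,0,0.943,0,
0.1,0.212,0.119,0,0,0.943,0,
0.119,0.202,0.119,0,0,0.943,0,
0.137,0.19,0.119,0,0,0.943,0,
0.155,0.176,0.119,0,0,0.943,0,
0.171,0.16,0.119,0,0,0.943,0,
0.185,0.144,0.119,0,0,0.943,0,
0.198,0.126,0.119,0,0,0.943,0,
0.209,0.106,0.119,0,0,0.943,0,
0.218,0.086,0.119,0,0,0.943,0,
```

View pics/s7.png

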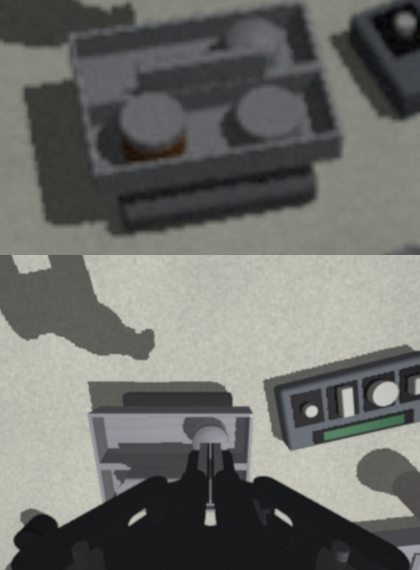

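Tin (268,112), jar (152,125) and shaker (255,40) all stand upright in the caddy, which is still centred on the scale. Next is the bar key.

Emit:
jog_arm --commands '[-0.01, 0.234, 0.12, 0, 0, 0.943, 0, 0.014, 0.234, 0.12, 0, 0, 0.943, 0, 0.036, 0.23, 0.12, 0, 0, 0.943, 0, 0.058, 0.227, 0.12, 0, 0, 0.943, 0, 0.08, 0.22, 0.12, 0, 0, 0.943, 0, 0.1, 0.21, 0.12, 0, 0, 0.943, 0, 0.12, 0.2, 0.12, 0, 0, 0.943, 0, 0.137, 0.19, 0.12, 0, 0, 0.943, 0, 0.155, 0.176, 0.12, 0, 0, 0.943, 0, 0.17, 0.16, 0.12, 0, 0, 0.943, 0, 0.185, 0.144, 0.12, 0, 0, 0.943, 0, 0.2, 0.126, 0.12, 0, 0, 0.943, 0, 0.21, 0.106, 0.12, 0, 0, 0.943, 0, 0.22, 0.086, 0.12, 0, 0, 0.943, 0, 0, 0, 0.5, 0, 0, 0, 0, 0, 0, 0.25, 0, 0, 0, 0, 0, 0, 0, 0, 0, 0, 0, 0, 0, 0, 0, 0, 0, 0, 0, 0, 0, 0, 0, 0, 0]'

```text
t: 38.75
tool_pos: [0.4583, 0.2845, 0.0757]
tool_rot: [2.089, 2.345, 0.003]
contact_force: [-0.1, -0.0, 0.8]
opening: -0.0002
grip_force: 0.0
```

Run:
```python
from h import *
plan((.458,.284,.0465,6.6),grip=0)
```

```text
t 38.75 at [0.4583 0.2845 0.0757] a 6.59 tilt [ 2.1e-03  9.0e-04 -1.0e+00] F [-0.1 -0.   0.8] open -0.0002 0.0
-- (0.458, 0.284, 0.0465, 6.6) rows 1
1 x [np.float64(-0.008), np.float64(-0.005), np.float64(0.487), 0, 0, np.float64(-0.0), 0]
```

Emit:
jog_arm --commands '[-0.01, 0, 0.28, 0, 0, 0, 0, 0, 0, 0.1, 0, 0, 0, 0, 0, 0, 0.1, 0, 0, 0, 0, 0, 0, 0, 0, 0, 0, 0, 0, 0, 0, 0, 0, 0, 0, 0, 0, 0, 0, 0, 0, 0]'

```text
t: 39.5
tool_pos: [0.4572, 0.2835, 0.0478]
tool_rot: [-2.089, -2.346, 0.004]
contact_force: [-8.7, -5.3, 16.1]
opening: -0.0002
grip_force: 8.5
```

Emit:
jog_arm --commands '[0, 0, -0.3, 0, 0, 0, 0, 0, 0, -0.5, 0, 0, 0, 0, 0.43, 0, 0, 0, 0, 0, 0, 0.43, 0, 0, 0, 0, 0, 0, 0, 0, 0.35, 0, 0, 0, 0, 0, 0, 0, 0, 0, 0, 0, 0, 0, 0, 0, 0, 0, 0, 0, 0, 0, 0, 0, 0, 0, 0, 0, 0, 0, 0, 0, 0]'

```text
t: 40.62
tool_pos: [0.4519, 0.3349, 0.0733]
tool_rot: [2.09, 2.345, 0.002]
contact_force: [-0.5, -1.2, 0.2]
opening: -0.0001
grip_force: 0.0
```

Emit:
jog_arm --commands '[0, 0, 0.24, 0, 0, 0, 0, 0, 0, 0.1, 0, 0, 0, 0, 0, 0, 0.1, 0, 0, 0, 0, 0, 0, 0, 0, 0, 0, 0, 0, 0, 0, 0, 0, 0, 0, 0, 0, 0, 0, 0, 0, 0]'

```text
t: 41.38
tool_pos: [0.4512, 0.3347, 0.0478]
tool_rot: [-2.089, -2.346, 0.004]
contact_force: [-6.1, -4.1, 13.6]
opening: -0.0005
grip_force: 6.8
```

Emit:
jog_arm --commands '[0, 0, -0.3, 0, 0, 0, 0, 0, 0, -0.9, 0, 0, 0, 0, 0, 0, -0.9, 0, 0, 0, 0, 0, 0, -0.5, 0, 0, 0, 0, 0, 0, 0, 0, 0, 0, 0, 0, 0, 0, 0, 0, 0, 0, 0, 0, 0, 0, 0, 0, 0]'

```text
t: 42.25
tool_pos: [0.4504, 0.3343, 0.1998]
tool_rot: [-2.089, -2.345, 0.006]
contact_force: [-0.1, -0.0, 0.3]
opening: 0.0
grip_force: 0.0
```

Run:
```python
from h import *
w=0
for c in("scene","top"):
    d=eyes.get_image(c);w=cloud(d);print("rim",rc(clean(w,(.38,.64,-.12,.2),.0875,.1)))
save("t8",d["image"],1.4)
```

```text
rim (array([506.4,  29.4]), array([210.5, 162.7]), 82.67, array([0.0882, 0.0919, 0.098 ]), 907)
rim (array([501.1,  30.5]), array([210.4, 152.4]), 82.57, array([0.0905, 0.0941, 0.0982]), 1422)
```

View pics/t8.png

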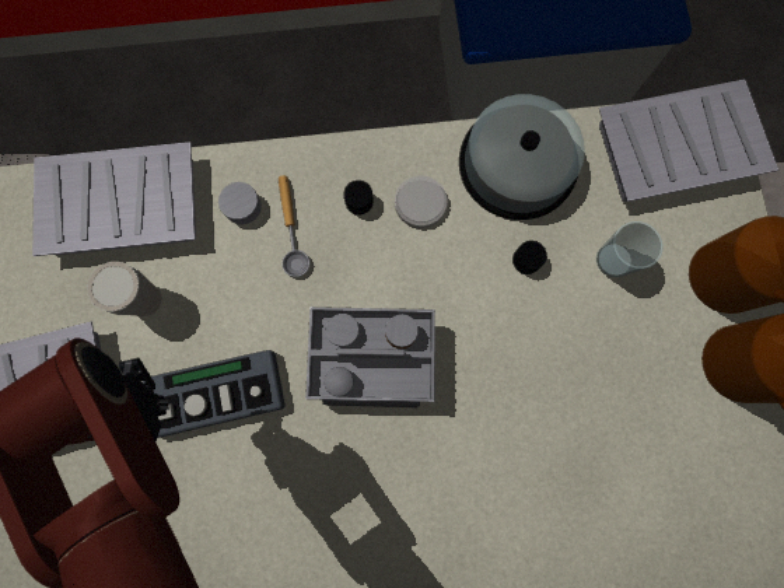

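The caddy is still centred on the scale, with the tin (342,330), jar (402,332) and shaker (338,380) upright inside. The robot is clear and everything else is where it was.

```bash
python3 -c "
from station import job
print(job.finish_job())"
```

```text
the job is handed in; nothing more can be done
None
```

The job is handed in at about 42 s: the caddy sits about 1 mm off the middle of the platform, the tin, jar and shaker stand upright in it, and wake, zero, hold and print were each pressed to the bottom in that order; no carton or cruet was on the table, and finish_job() gave no verdict.

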